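# Pull-test the next strap loop

## Task

Clear the two strap loops that have been tested, the red one still in the pull tester and the blue one lying on the table, into the tray of their own colour. Then fit the untested yellow loop flat over both pins of the tester, draw the handle straight out until the red pointer stands in the green band, without running it on towards the end of the scale, and keep it there: the program finishes while still holding the handle out with the pointer in the band. Leave the tape measure, the marker and the calculator where they are.

Things in the scene. Friction and masses are not known exactly. Their poses are not given: they have to be found in the camera images.
- tester: bench pull tester, fixed: grey steel base 190 x 90 mm, top at z 14 mm, blue fixed jaw at the far end, grey spring carriage on a rail at the near end. Origin at table height on the centre line; x runs from the handle to the fixed jaw (the pull is along -x). Beside the pins nothing is higher than z 24 mm except the 24 mm wide shoulders, so fingers can pass down outside a loop
- pins_mid (a point): midway between the tester's two upright steel pins (9 mm diameter, tapered tips at z 73 mm, 27 mm apart along x at rest: fixed pin +x, gauge pin -x), on the flat shoulders they stand on, z 52 mm. A loop's origin comes here, its long side along the tester's x; it has 6 mm of play either way along x, 9 mm along y. Tester x +87 mm; axes as the tester's
- carriage: moving carriage of the tester: grey spring housing 80 x 36 mm, top at z 58 mm, white scale on top, stirrup handle in front; the rod with the gauge pin comes out of its far end. Origin at the tester's origin when at rest, axes as the tester's. It slides up to 65 mm along the tester's -x and springs back when let go
- handle (a point): middle of the handle's black grip, a level round bar 12 mm thick and 56 mm long along the tester's y, z 45 mm; moves with the carriage. Side arms hold it at y +-34 mm; 46 mm are open between bar and housing, so fingers from above can close on it along the tester's x. Axes as the tester's
- pointer (a joint): gauge reading in m, 0 at rest, 0.045 at the end stop: how far the rod with the red pointer is drawn out of the housing. Green band: 0.026 to 0.034. It stays 0 until the loop's slack is taken up (the first 12 mm or so of handle travel), then grows as the handle travels. Spring: 2 N at 0, 0.3 N more per mm, 11 N in the band; the carriage adds 2 to 3 N
- pointer_tip (a point): the red pointer bar on top of the gauge, z 60 mm; it moves over the scale towards the fixed jaw as the reading grows
- band (a point): middle of the green band across the white scale on the carriage, 8 mm wide; the pointer starts 30 mm from it, on the handle's side
- red_loop: tested strap loop of red plastic: a rectangular ring 64 x 44 mm outside, 48 x 28 mm inside, 8 mm thick, about 20 g. Origin: centre of its underside; x along its long side, z up. It starts over the tester's two pins
- blue_loop: tested strap loop of blue plastic, same form and frame, lying flat on the table
- yellow_loop: untested strap loop of yellow plastic, same form and frame, lying flat on the table
- red_tray: shallow red tray, fixed: 105 mm in its x, 120 mm in its y, rim 16 mm high, floor and walls 3 mm. Origin: centre of its underside, z up
- blue_tray: shallow blue tray, the same size and frame
- tape_measure: yellow tape measure, 32 x 82 x 61 mm, a bystander; origin under its centre
- marker: felt marker lying down, white with a black cap, 16 x 136 x 18 mm, a bystander; origin under its centre, y along it
- calculator: dark pocket calculator, 112 x 70 x 15 mm, a bystander; origin under its centre

How it is judged:
On the way, in this order (a step that is already met when the one before it is completed fails the run):
1. the red loop lies in the red tray and the blue loop in the blue tray, let go (x of red_loop in the frame of red_tray between -0.04 and 0.04 m and y of red_loop in the frame of red_tray between -0.045 and 0.045 m and z of red_loop in the frame of red_tray between -0.002 and 0.012 m and linear speed of each of red_loop, blue_loop below 0.03 m/s and contact force between the fingers and red_loop below 0.3 N and x of blue_loop in the frame of blue_tray between -0.04 and 0.04 m and y of blue_loop in the frame of blue_tray between -0.045 and 0.045 m and z of blue_loop in the frame of blue_tray between -0.002 and 0.012 m and contact force between the fingers and blue_loop below 0.3 N), for 0.2 s.
2. the yellow loop lies flat on the shoulders over both pins, let go (x of yellow_loop in the frame of tester between 0.076 and 0.096 m and y of yellow_loop in the frame of tester between -0.011 and 0.011 m and z of yellow_loop in the frame of tester between 0.048 and 0.057 m and angle between yellow_loop's own z axis and vertical below 0.1 rad and contact force between the fingers and yellow_loop below 0.3 N), for 0.2 s.
At the end, for the whole second after the job is handed in: the fingers hold the handle out (over 3 N) with the pointer still at 26 to 34 mm, in the green band; the yellow loop lies flat on the shoulders over both pins, untouched by the fingers, pulled by the gauge pin with over 5 N; the red loop lies in the red tray, the blue loop in the blue tray (all of step 1 and all of step 2 and value of joint pointer between 0.026 and 0.034 m and velocity of joint pointer between -0.01 and 0.01 m/s and contact force between the fingers and carriage above 3 N and contact force between yellow_loop and carriage above 5 N); the arm keeps its last pose, push and grip.
It fails at once if the loop is overloaded: the pointer is run past the green band to 42 mm or more (value of joint pointer above 0.042 m).
It fails at once if the tape measure, the marker or the calculator is moved by more than 20 mm (distance of any of tape_measure, marker, calculator from where it was at the start of the episode above 0.02 m).
It also fails if it takes over 72 s, if anything falls off the work surface, if the arm or the gripper's body presses on something with over 40 N, if the wrist force passes 120 N, or if a joint passes its speed limit or range.

## Robot

A 7-joint arm with a two-finger parallel gripper is mounted at the origin on a cart in front of the work surface, level with it; the furniture and walls round the work are solid. World frame = base frame: x ahead of the robot, y to its left, z up, the work surface at z = 0. Lengths are in m, angles in rad, forces in N, time in s.
With the tool pointing down it reaches from about 0.35 to 0.9 m from the base axis. Payload 8.1 kg.
Tool frame: the origin (TCP) lies midway between the tips of the shut fingers; the grasp point (between the pads) lies 19 mm behind it; z points along the fingers, y is the line along which they close (so a half turn about z gives the same grasp; the last joint's range is limited). The gripper opens to 92 mm and grips with 3 to 60 N. Pads are 19 mm wide; open, the fingers measure 130 mm over their backs; the gripper's body (75 mm by 190 mm) begins 47 mm behind the grasp point.
Start: joints at [-1.236, 0.434, 0.025, 1.573, -0.012, 1.134, -0.075], TCP at [0.265, 0.566, 0.227] pointing down, gripper open.
Joint ranges: [-2.62, 2.62], [-0.44, 2.09], [-1.27, 1.32], [0.08, 2.57], [-1.32, 4.46], [0.12, 2], [-2.74, 2.74]. Speed limits (rad/s): [2.22, 2.22, 3.01, 3.01, 3.14, 3.14, 3.14].

## Interface

Orientations are given as a rotation vector (axis times angle).
In Python, from cell import arm gives the robot as it stands.
- The arm moves only by the tool carry_out, never from a script. Its arguments are lists of equal length, an entry for each row: "claw": the finger opening in cm, from 0 to 9.18; "delta_pos": the shift along the tool's x, y, z in cm, a list of three; "angular": the turn, a rotation vector about the tool's x, y, z in rad, a list of three. In form: {"claw": [claw, ...], "delta_pos": [[dx, dy, dz], ...], "angular": [[ax, ay, az], ...]}. A call has 1 to 20 rows; each row shifts and turns the commanded pose from where the row before left it, along the tool's axes as they then stand; what a row does not reach is not made up. A row lasts 1/10 s, in which the tool goes at most 50 mm and 8.59 degrees, less where a joint would pass 70% of its speed; a pose out of reach is approached as far as the arm can. A call with a gripper value outside its range is refused whole. The fingers move at their own pace and stop on an object; "force" is the grip in N (left out, the last holds). Time passes only in rows, so rows that do not move let the fingers close. It gives the time, the measured TCP pose, the force, the opening and the grip force at its end, in the units of the state.
- arm.observe(): the state, without advancing time (a new reading comes with each control period).
- arm.get_image(name): name is "scene" or "top" or "wrist"; returns a dict with "frame" (480x640x3 uint8, red, green, blue), "mtx" (3x3 intrinsics, pixels), "dist" ([k1, k2, p1, p2, k3] as OpenCV has them; the pictures are not rectified), "T" (4x4, takes a point from camera to world coordinates). Camera axes: x right, y down, z forward; pixel columns grow to the right and rows downward; lengths in m; the calibration is good to about 2 mm. A picture is of the moment at which its call begins. There is no depth.
- arm.sign_off(): hands the job in; it is judged then, once.
Trained networks look in a picture, given as the dict that the camera call returned (one of the last four; its "shot" number tells which), for a name from the list of things; names that differ only in an ending like _2 or _b are one class to them, and where a whole thing is asked for, a point or a joint stands for the part that bears it (a point fixed in the world has none). Each returns a list of dicts, best first, with "conf" (0 to 1); they miss things now and then, are a little off and sometimes report something else, mostly with a low value. They report only what shows in the picture. A call takes as long as a camera call.
- arm.look_for(label, picture): "centre" ([column, row] as shares, 0 to 1, of the picture: columns of its width, rows of its height, amid what is visible of it).
- arm.trace(label, picture): "region" (480x640 bool, what is visible of it) and "centre" ([column, row] as shares, 0 to 1, of the picture: columns of its width, rows of its height, amid what is visible of it).
- arm.place_of(label, picture): "centre" ([column, row] as shares, 0 to 1, of the picture: columns of its width, rows of its height: a listed point, or the origin of a listed thing).
The state is a dict: "clock": time; "joints": joint angles; "dq": joint speeds; "joint_efforts": joint torques, N m; "position": TCP position; "ee_rot": TCP orientation; "force": force on the tool from outside, world axes, zero at the start; "ft_torque": the same for the moment, N m; "width": opening from 0.0 (shut) to 1.0 (fully open); "gripper_force": force on a finger pad.
Only numpy, scipy, OpenCV 4.12 (cv2) and the standard library are available. Lean on these libraries where they do the work, as an engineer would, in place of code of your own. Each camera call takes 0.05 s, during which the arm holds its last target. There are 200 camera calls.

## Working session

There is one attempt and no reset: what is moved stays moved. The work goes in short steps, Python scripts to look and compute and a tool call to move; the robot and the scene stay as the last step left them, time stands still between calls to the robot, and variables do not carry over. Pictures are saved under pics/ and viewed, at most 11 in all, crops included, and the job is handed in when it is done.

Besides the shell and the picture viewer there is one more tool, called after ">>>" by a JSON object that holds its "fn" and its "kwargs", one argument or row to a line. carry_out: Moves the arm, as the interface text tells. Its arguments: {"type":"object","properties":{"claw":{"type":"array","items":{"type":"number"}},"delta_pos":{"type":"array","items":{"type":"array","items":{"type":"number"}}},"angular":{"type":"array","items":{"type":"array","items":{"type":"number"}}},"force":{"type":"number"}},"required":["claw","delta_pos","angular"]}

```bash
mkdir -p pics; ls; cat > h.py <<'E'
import numpy as np, cv2
from cell import arm
def ray(p,px):
    u=cv2.undistortPoints(np.array([[px]],float),np.array(p["mtx"]),np.array(p["dist"]))[0,0]
    T=np.array(p["T"]); return T[:3,3],T[:3,:3]@np.array([u[0],u[1],1.])
def at(p,px,z):
    o,d=ray(p,px); return (o+d*(z-o[2])/d[2])
def px(c): return [c[0]*640,c[1]*480]
def save(p,n): cv2.imwrite(f"pics/{n}.png",cv2.cvtColor(p["frame"],cv2.COLOR_RGB2BGR))
def rect(p,l,z):
    r=arm.trace(l,p)
    if not r: return None
    m=r[0]["region"].astype(np.uint8)
    ys,xs=np.nonzero(m)
    pts=np.array([at(p,[x,y],z)[:2] for x,y in zip(xs[::2],ys[::2])],np.float32)*1000
    c,s,a=cv2.minAreaRect(pts)
    if s[0]<s[1]: a+=90
    return r[0]["conf"],np.round(c,1),np.round(s,1),round(a%180,1)
E
python3 - <<'E'
from h import *
print(arm.observe())
Z=dict(pins_mid=.052,handle=.045,pointer_tip=.06,band=.058,tester=0,red_loop=.052,blue_loop=0,yellow_loop=0,red_tray=0,blue_tray=0,tape_measure=0,marker=0,calculator=0)
for n in ["top","scene"]:
    p=arm.get_image(n); save(p,n+"0"); print(n,np.round(p["T"][:3],2).tolist() if hasattr(p["T"],'tolist') else p["T"])
    for l,z in Z.items():
        r=arm.place_of(l,p)
        if r: print(l,[(round(q["conf"],2),np.round(px(q["centre"])),np.round(at(p,px(q["centre"]),z)[:2]*1000)) for q in r[:2]])
    for l,z in dict(red_loop=.06,blue_loop=.008,yellow_loop=.008,red_tray=.016,blue_tray=.016,calculator=.015).items(): print(l,rect(p,l,z))
E
```

```text
pics
{'clock': 0.0, 'joints': array([-1.23560483,  0.43520195,  0.02497543,  1.57409281, -0.01160251,
        1.13399262, -0.07506476]), 'dq': array([-4.19438954e-04, -7.99679995e-04,  8.90722076e-04,  7.37751051e-05,
       -1.56393234e-03,  1.59270843e-03,  1.50773360e-03]), 'joint_efforts': array([-4.82262894e-04, -6.67845440e+01,  9.84573998e-01, -3.14452994e+01,
       -6.06273604e-02,  4.29939525e-02,  1.45718582e-04]), 'position': array([0.26479973, 0.56557225, 0.22595973]), 'ee_rot': array([-6.82217175e-01, -3.06641914e+00,  2.41387267e-03]), 'force': array([-0.16536138,  0.03498556,  0.61465141]), 'ft_torque': array([-0.02008364, -0.00788612, -0.01742529]), 'gripper_force': 0.0, 'width': 1.0019952584570675}
top [[0.02, -0.99, 0.11, 0.42], [-1.0, -0.02, 0.02, -0.13], [-0.02, -0.11, -0.99, 1.0]]
pins_mid [(0.79, array([353., 169.]), array([ 669., -172.])), (0.69, array([452., 164.]), array([ 682., -368.]))]
handle [(0.97, array([344., 267.]), array([ 473., -158.]))]
pointer_tip [(0.57, array([348., 227.]), array([ 551., -164.]))]
band [(0.77, array([348., 211.]), array([ 584.,
[... 2109 characters left out ...]
array([332., 259.]), array([ 540., -115.]))]
tape_measure [(0.93, array([474., 267.]), array([ 687., -390.]))]
marker [(0.57, array([230., 239.]), array([475., 147.]))]
calculator [(0.76, array([325., 316.]), array([ 362., -224.])), (0.16, array([267., 261.]), array([450.,   1.]))]
red_loop (0.73, array([ 659.3, -176.9]), array([49.4, 69.9]), 178.5)
blue_loop (0.53, array([443.3,   5.5]), array([76. , 42.9]), 35.9)
yellow_loop (0.66, array([562.6,  47. ]), array([70.8, 45.2]), 7.6)
red_tray (0.72, array([ 568.4, -368.1]), array([124.7, 125.1]), 178.3)
blue_tray (0.87, array([ 440.6, -369.9]), array([127.4, 125.4]), 88.6)
calculator (0.88, array([ 359.5, -229.6]), array([117.7,  76.3]), 81.7)
```

View pics/top0.png

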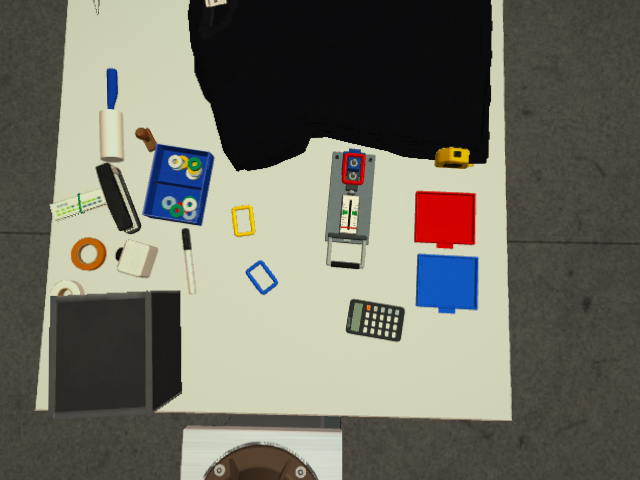

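View pics/scene0.png

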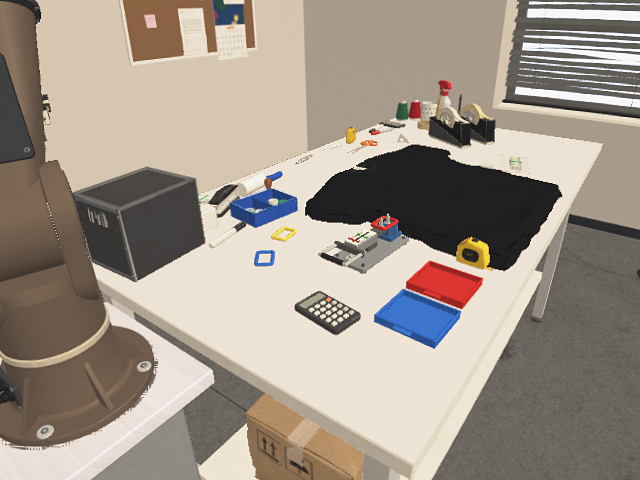

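Both pictures show the same scene. In the top view the tester is at about (351,218), yawed about -4°. Red loop is on the pins at (354,168), blue loop at (262,277), yellow at (243,221), and the trays are at (445,219) and (447,281). A box about 0.18 m tall stands between the arm and the work, so I'll raise first and then cross over it.

>>> {"fn": "carry_out", "kwargs": {
  "claw": [9,9,9,9,9,9,9,9,9,9,9,9,9,9,9,9,9,9,9,9],
  "delta_pos": [
    [0,0,-4],
    [0,0,-4],
    [0,0,-4],
    [0,0,0],
    [-2.54,-2.66,0],
    [-2.54,-2.66,0],
    [-2.54,-2.66,0],
    [-2.54,-2.66,0],
    [-2.54,-2.66,0],
    [-2.54,-2.66,0],
    [-2.54,-2.66,0],
    [-2.54,-2.66,0],
    [-2.54,-2.66,0],
    [-2.54,-2.66,0],
    [-2.54,-2.66,0],
    [-2.54,-2.66,0],
    [-2.54,-2.66,0],
    [-2.54,-2.66,0],
    [-2.54,-2.66,0],
    [-2.54,-2.66,0]
  ],
  "angular": [
    [0,0,0],
    [0,0,0],
    [0,0,0],
    [0,0,0],
    [0,0,0],
    [0,0,0],
    [0,0,0],
    [0,0,0],
    [0,0,0],
    [0,0,0],
    [0,0,0],
    [0,0,0],
    [0,0,0],
    [0,0,0],
    [0,0,0],
    [0,0,0],
    [0,0,0],
    [0,0,0],
    [0,0,0],
    [0,0,0]
  ]
}}

```text
clock: 4.0
position: [0.4527, 0.0068, 0.3466]
ee_rot: [0.682, 3.066, 0.001]
force: [0.2, 0.4, 0.6]
width: 0.979
gripper_force: 0.0
```

>>> {"fn": "carry_out", "kwargs": {
  "claw": [9,9,9,9,9,9,9,9,9,9,9,9,9,9,9],
  "delta_pos": [
    [0,0,1],
    [0,0,1],
    [0,0,1],
    [0,0,1],
    [0,0,1],
    [0,0,1],
    [0,0,1],
    [0,0,1],
    [0,0,1],
    [0,0,1],
    [0,0,1],
    [0,0,1],
    [0,0,1],
    [0,0,1],
    [0,0,1]
  ],
  "angular": [
    [0,0,0.143],
    [0,0,0.143],
    [0,0,0.143],
    [0,0,0.143],
    [0,0,0.143],
    [0,0,0.143],
    [0,0,0.143],
    [0,0,0.143],
    [0,0,0.143],
    [0,0,0.143],
    [0,0,0.143],
    [0,0,0.143],
    [0,0,0.143],
    [0,0,0.143],
    [0,0,0]
  ]
}}

```text
clock: 5.5
position: [0.4525, 0.0084, 0.1961]
ee_rot: [2.951, 1.077, 0.0]
force: [-0.3, -0.6, 0.4]
width: 0.98
gripper_force: 0.0
```

```bash
cat >> h.py <<'E'
from scipy.spatial.transform import Rotation as Rn
def to(x,y,h):
    "tool-frame shift in cm (xy) and z turn (rad) to reach x,y mm with tool y heading h deg"
    s=arm.observe(); R=Rn.from_rotvec(s["ee_rot"]).as_matrix(); P=s["position"]*1000
    d=R.T@(np.array([x,y,P[2]])-P)/10
    hd=np.degrees(np.arctan2(R[1,1],R[0,1])); t=-((h-hd+90)%180-90)
    print("clock",round(s["clock"],2),"P",P.round(1),"head",hd.round(1),"tilt z",R[:,2].round(3),"F",np.round(s["force"],1),"| shift cm",d.round(2),"turn",np.radians(t).round(3))
E
python3 - <<'E'
from h import *
p=arm.get_image("wrist"); save(p,"w1")
for l in ["blue_loop","yellow_loop"]: print(l,rect(p,l,.008))
r=arm.place_of("blue_loop",p); print([(q["conf"],at(p,px(q["centre"]),0)) for q in r])
to(453,9,-49.5)
E
```

```text
blue_loop (0.85, array([453.8,  10. ]), array([64.9, 45.8]), 39.1)
yellow_loop (0.77, array([569.3,  52.5]), array([63.3, 44.3]), 9.7)
[(0.65, array([ 3.70406382e-01, -2.20145908e-01,  5.55111512e-17]))]
clock 5.7 P [452.5   8.2 196.7] head -49.6 tilt z [-0. -0. -1.] F [-0.   0.6  0.2] | shift cm [ 0.09 -0.03 -0.  ] turn -0.002
```

View pics/w1.png

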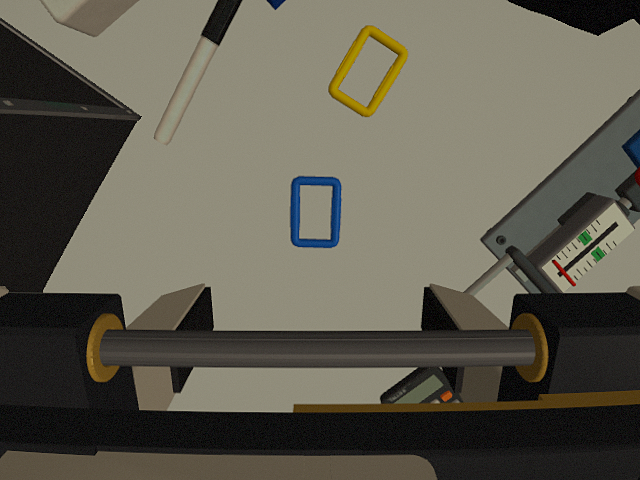

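The wrist view shows the blue loop at (316,212), squarely between the fingers, so I'm going down to grasp it.

>>> {"fn": "carry_out", "kwargs": {
  "claw": [9,9,9,9,9,9,9,9,9,9,9,3,3,3,3,3,3,3],
  "delta_pos": [
    [0.1,0.1,2],
    [0,0,2.5],
    [0,0,2.5],
    [0,0,2.5],
    [0,0,2.5],
    [0,0,2.3],
    [0,0,2],
    [0,0,1.5],
    [0,0,1],
    [0,0,0.4],
    [0,0,0],
    [0,0,0],
    [0,0,0],
    [0,0,0],
    [0,0,0],
    [0,0,0],
    [0,0,0],
    [0,0,0]
  ],
  "angular": [
    [0,0,0.015],
    [0,0,0],
    [0,0,0],
    [0,0,0],
    [0,0,0],
    [0,0,0],
    [0,0,0],
    [0,0,0],
    [0,0,0],
    [0,0,0],
    [0,0,0],
    [0,0,0],
    [0,0,0],
    [0,0,0],
    [0,0,0],
    [0,0,0],
    [0,0,0],
    [0,0,0]
  ],
  "force": 12
}}

```text
clock: 7.5
position: [0.454, 0.0082, 0.0048]
ee_rot: [-2.958, -1.058, -0.0]
force: [0.1, 0.9, 1.3]
width: 0.478
gripper_force: 12.0
```

```bash
python3 - <<'E'
from h import *
to(449,-367,-90)
s=arm.observe();print(s["width"]*91.8,s["gripper_force"])
E
```

```text
clock 7.5 P [454.    8.2   4.8] head -50.6 tilt z [ 0.  0. -1.] F [0.1 0.9 1.3] | shift cm [-24.18  28.7   -0.  ] turn 0.687
43.88402156130151 12.000153064727783
```

>>> {"fn": "carry_out", "kwargs": {
  "claw": [3,3,3,3,3,3,3,3,3,3,3,3,3,3,3,3,3,3,3,3],
  "delta_pos": [
    [0,0,-1.5],
    [0,0,-2.5],
    [0,0,-3],
    [0,0,-3],
    [0,0,-3],
    [-0.5,1.5,0],
    [0,3,0],
    [0,3,0],
    [0,3,0],
    [0,3,0],
    [0,3,0],
    [0,3,0],
    [0,3,0],
    [0,3,0],
    [0,3,0],
    [0,3,0],
    [0,3,0],
    [0,3,0],
    [0,0,0],
    [0,0,0]
  ],
  "angular": [
    [0,0,0.137],
    [0,0,0.137],
    [0,0,0.137],
    [0,0,0.137],
    [0,0,0.137],
    [0,0,0],
    [0,0,0],
    [0,0,0],
    [0,0,0],
    [0,0,0],
    [0,0,0],
    [0,0,0],
    [0,0,0],
    [0,0,0],
    [0,0,0],
    [0,0,0],
    [0,0,0],
    [0,0,0],
    [0,0,0],
    [0,0,0]
  ]
}}

```text
clock: 9.5
position: [0.4484, -0.3674, 0.1339]
ee_rot: [-3.141, -0.001, 0.002]
force: [0.6, 0.6, -1.0]
width: 0.479
gripper_force: 12.0
```

```bash
python3 - <<'E'
from h import *
to(449,-367,-90)
s=arm.observe();print(s["width"]*91.8,s["gripper_force"])
p=arm.get_image("wrist")
for l in ["blue_tray","red_tray"]: print(l,[(round(q["conf"],2),at(p,px(q["centre"]),0).round(3)) for q in arm.place_of(l,p)],rect(p,l,.016))
E
```

```text
clock 9.5 P [ 448.4 -367.4  133.9] head -90.0 tilt z [-0.001  0.001 -1.   ] F [ 0.6  0.6 -1. ] | shift cm [ 0.06 -0.04 -0.  ] turn 0.001
44.00778113190632 12.000068575143814
blue_tray [(0.97, array([ 0.452, -0.368,  0.   ]))] (0.84, array([ 447.6, -368.7]), array([122. , 116.1]), 88.0)
red_tray [(0.67, array([ 0.583, -0.367,  0.   ]))] (0.68, array([ 559.7, -365.4]), array([ 81.5, 122.3]), 90.0)
```

Blue tray is centred under the tool. I'll lower, release with a small opening, lift, and then go over to the red loop.

>>> {"fn": "carry_out", "kwargs": {
  "claw": [3,3,3,3,3,3,3,6,6,6,6,6,6,6,6,6],
  "delta_pos": [
    [0.2,0,2],
    [0,0,2.5],
    [0,0,2.5],
    [0,0,2.5],
    [0,0,2],
    [0,0,0.8],
    [0,0,0],
    [0,0,0],
    [0,0,0],
    [0,0,0],
    [0,0,-1.5],
    [0,0,-2.5],
    [0,0,-3],
    [0,0,-3],
    [0,0,-3],
    [0,0,-3]
  ],
  "angular": [
    [0,0,0],
    [0,0,0],
    [0,0,0],
    [0,0,0],
    [0,0,0],
    [0,0,0],
    [0,0,0],
    [0,0,0],
    [0,0,0],
    [0,0,0],
    [0,0,0],
    [0,0,0],
    [0,0,0],
    [0,0,0],
    [0,0,0],
    [0,0,0]
  ]
}}

```text
clock: 11.35
position: [0.4513, -0.367, 0.1743]
ee_rot: [3.141, 0.002, 0.001]
force: [0.4, 0.1, -0.5]
width: 0.655
gripper_force: 0.0
```

```bash
python3 - <<'E'
from h import *
to(665,-173,-94)
p=arm.get_image("wrist"); print(rect(p,"blue_loop",.011))
E
```

```text
clock 11.35 P [ 451.3 -367.   174.3] head -89.9 tilt z [ 0.001 -0.    -1.   ] F [ 0.4  0.1 -0.5] | shift cm [ 2.139e+01 -1.937e+01  1.000e-02] turn 0.071
(0.65, array([ 454.5, -368.1]), array([44.6, 63.4]), 179.0)
```

>>> {"fn": "carry_out", "kwargs": {
  "claw": [9,9,9,9,9,9,9,9,9,9,9,9],
  "delta_pos": [
    [2.1,-1.9,0],
    [2.1,-1.9,0],
    [2.1,-1.9,0],
    [2.1,-1.9,0],
    [2.1,-1.9,0],
    [2.1,-1.9,0],
    [2.1,-1.9,0],
    [2.1,-1.9,0],
    [2.1,-1.9,0],
    [2.1,-1.9,0],
    [0,0,0],
    [0,0,0]
  ],
  "angular": [
    [0,0,0.071],
    [0,0,0],
    [0,0,0],
    [0,0,0],
    [0,0,0],
    [0,0,0],
    [0,0,0],
    [0,0,0],
    [0,0,0],
    [0,0,0],
    [0,0,0],
    [0,0,0]
  ]
}}

```text
clock: 12.65
position: [0.6729, -0.1899, 0.1718]
ee_rot: [3.139, -0.107, -0.001]
force: [-0.8, -0.7, 0.1]
width: 0.98
gripper_force: 0.0
```

```bash
python3 - <<'E'
from h import *
p=arm.get_image("wrist"); save(p,"w2")
print(rect(p,"red_loop",.06))
for l,z in dict(pins_mid=.052,red_loop=.052,handle=.045,pointer_tip=.06,band=.058,tester=0).items(): print(l,[(round(q["conf"],2),np.round(px(q["centre"])),at(p,px(q["centre"]),z).round(4)) for q in arm.place_of(l,p)[:2]])
to(665,-173,-94)
E
```

```text
(0.79, array([ 672.2, -173.7]), array([43.6, 62.6]), 176.1)
pins_mid [(0.98, array([290., 242.]), array([ 0.6696, -0.1719,  0.052 ]))]
red_loop []
handle []
pointer_tip [(0.74, array([293., 388.]), array([ 0.553 , -0.1643,  0.06  ]))]
band []
tester [(0.62, array([299., 317.]), array([ 0.5848, -0.1691,  0.    ]))]
clock 13.05 P [ 672.7 -190.8  171.9] head -94.0 tilt z [ 0.  0. -1.] F [0.5 0.2 0.4] | shift cm [-0.89 -1.72  0.  ] turn -0.0
```

View pics/w2.png

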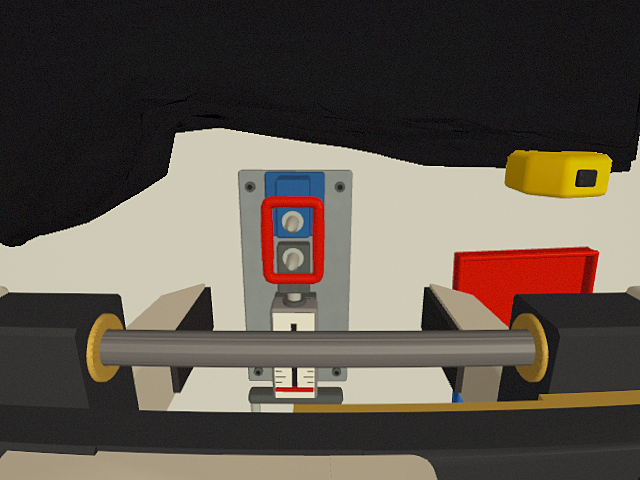

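The wrist view shows the red loop at (292,240), around both pins and aligned with the tool. Next I shift, descend, grip and lift straight up.

>>> {"fn": "carry_out", "kwargs": {
  "claw": [9,9,9,9,9,9,9,9,9,9,3,3,3,3,3,3,3],
  "delta_pos": [
    [-0.2,-0.9,0],
    [-0.1,-0.86,0],
    [0,0,1],
    [0,0,2],
    [0,0,2.5],
    [0,0,2.5],
    [0,0,2.5],
    [0,0,1.5],
    [0,0,1],
    [0,0,0],
    [0,0,0],
    [0,0,0],
    [0,0,0],
    [0,0,0],
    [0,0,0],
    [0,0,0],
    [0,0,0]
  ],
  "angular": [
    [0,0,0],
    [0,0,0],
    [0,0,0],
    [0,0,0],
    [0,0,0],
    [0,0,0],
    [0,0,0],
    [0,0,0],
    [0,0,0],
    [0,0,0],
    [0,0,0],
    [0,0,0],
    [0,0,0],
    [0,0,0],
    [0,0,0],
    [0,0,0],
    [0,0,0]
  ]
}}

```text
clock: 14.75
position: [0.6713, -0.1725, 0.0418]
ee_rot: [-3.14, 0.109, -0.0]
force: [-0.7, -0.1, 1.9]
width: 0.476
gripper_force: 12.0
```

>>> {"fn": "carry_out", "kwargs": {
  "claw": [3,3,3,3,3,3,3,3,3,3],
  "delta_pos": [
    [0,0,-0.5],
    [0,0,-1],
    [0,0,-1],
    [0,0,-1],
    [0,0,-1],
    [0,0,-1],
    [0,0,-1.5],
    [0,0,-2],
    [0,0,-2],
    [0,0,0]
  ],
  "angular": [
    [0,0,0],
    [0,0,0],
    [0,0,0],
    [0,0,0],
    [0,0,0],
    [0,0,0],
    [0,0,0],
    [0,0,0],
    [0,0,0],
    [0,0,0]
  ]
}}

```text
clock: 15.75
position: [0.6727, -0.1736, 0.1555]
ee_rot: [3.138, -0.109, 0.008]
force: [0.1, 0.1, 0.2]
width: 0.48
gripper_force: 12.0
```

```bash
python3 - <<'E'
from h import *
s=arm.observe();print(s["width"]*91.8,s["gripper_force"])
to(581,-365,-90)
p=arm.get_image("wrist"); 
for z in (.052,.073): print([(round(q["conf"],2),np.round(px(q["centre"])),at(p,px(q["centre"]),z).round(4)) for q in arm.place_of("pins_mid",p)[:2]])
print(rect(p,"red_loop",.13+.018))
p=arm.get_image("top"); save(p,"top1")
for l,z in dict(pins_mid=.052,handle=.045,pointer_tip=.06,band=.058,tester=0).items(): print(l,[(round(q["conf"],2),np.round(px(q["centre"])),at(p,px(q["centre"]),z).round(4)) for q in arm.place_of(l,p)[:2]])
E
```

```text
44.04605901799041 11.99961170554161
clock 15.75 P [ 672.7 -173.6  155.5] head -94.0 tilt z [ 0.005 -0.001 -1.   ] F [0.1 0.1 0.2] | shift cm [-7.82 19.73 -0.02] turn -0.069
[(0.57, array([315., 245.]), array([ 0.6707, -0.1736,  0.052 ]))]
[(0.57, array([315., 245.]), array([ 0.6767, -0.1741,  0.073 ]))]
(0.86, array([ 661.4, -173.9]), array([52.3, 74.4]), 175.9)
pins_mid [(0.75, array([356., 170.]), array([ 0.6675, -0.179 ,  0.052 ]))]
handle [(0.61, array([346., 268.]), array([ 0.4706, -0.1617,  0.045 ]))]
pointer_tip [(0.65, array([345., 230.]), array([ 0.5452, -0.158 ,  0.06  ]))]
band [(0.84, array([349., 209.]), array([ 0.5868, -0.1653,  0.058 ]))]
tester [(0.56, array([348., 215.]), array([ 0.5837, -0.1666,  0.    ])), (0.21, array([354., 156.]), array([ 0.7112, -0.1767,  0.    ]))]
```

>>> {"fn": "carry_out", "kwargs": {
  "claw": [3,3,3,3,3,3,3,3,3,3,3,3,3,3,3,3,3,6,6,6],
  "delta_pos": [
    [-1,2.4,0],
    [-1,2.4,0],
    [-1,2.5,0],
    [-1,2.5,0],
    [-1,2.5,0],
    [-1,2.5,0],
    [-1,2.5,0],
    [-0.8,2.4,0],
    [0,0,0],
    [0,0,2],
    [0,0,2.5],
    [0,0,2.5],
    [0,0,2],
    [0,0,1],
    [0,0,0.2],
    [0,0,0],
    [0,0,0],
    [0,0,0],
    [0,0,0],
    [0,0,0]
  ],
  "angular": [
    [0,0,0],
    [0,0,0],
    [0,0,0],
    [0,0,0],
    [0,0,0],
    [0,0,0],
    [0,0,0],
    [0,0,0],
    [0,0,-0.069],
    [0,0,0],
    [0,0,0],
    [0,0,0],
    [0,0,0],
    [0,0,0],
    [0,0,0],
    [0,0,0],
    [0,0,0],
    [0,0,0],
    [0,0,0],
    [0,0,0]
  ]
}}

```text
clock: 18.25
position: [0.58, -0.3637, 0.0502]
ee_rot: [3.141, -0.0, 0.001]
force: [-0.6, -0.5, 0.3]
width: 0.647
gripper_force: 0.0
```

```bash
python3 - <<'E'
from h import *
s=arm.observe();print(s["width"]*91.8,s["gripper_force"])
to(581,-365,-90)
E
```

```text
59.43085431472804 0.0
clock 18.25 P [ 580.  -363.7   50.2] head -90.0 tilt z [ 0.001 -0.    -1.   ] F [-0.6 -0.5  0.3] | shift cm [0.1  0.13 0.  ] turn -0.0
```

I let go higher than intended, by about 5 cm, so I'm checking where the red loop landed.

>>> {"fn": "carry_out", "kwargs": {
  "claw": [9,9,9,9,9],
  "delta_pos": [
    [0,0,-2],
    [0,0,-3],
    [0,0,-3],
    [0,0,-3],
    [0,0,-1]
  ],
  "angular": [
    [0,0,0],
    [0,0,0],
    [0,0,0],
    [0,0,0],
    [0,0,0]
  ]
}}

```text
clock: 18.75
position: [0.5807, -0.3649, 0.1733]
ee_rot: [3.139, -0.001, 0.006]
force: [-1.2, -0.3, 0.5]
width: 0.977
gripper_force: 0.0
```

```bash
python3 - <<'E'
from h import *
p=arm.get_image("wrist"); save(p,"w3")
print(rect(p,"red_loop",.011),rect(p,"blue_loop",.011),[(round(q["conf"],2),at(p,px(q["centre"]),0).round(3)) for q in arm.place_of("red_tray",p)])
to(672,-173,-94)
E
```

```text
(0.93, array([ 581.5, -365. ]), array([43.7, 63.3]), 179.7) (0.7, array([ 454.8, -368.7]), array([42. , 62.9]), 179.8) [(0.85, array([ 0.584, -0.366,  0.   ]))]
clock 18.95 P [ 579.5 -363.1  168.6] head -90.0 tilt z [-0.001  0.001 -1.   ] F [-0.2  0.4 -0.4] | shift cm [ 9.250e+00 -1.901e+01  1.000e-02] turn 0.07
```

View pics/w3.png

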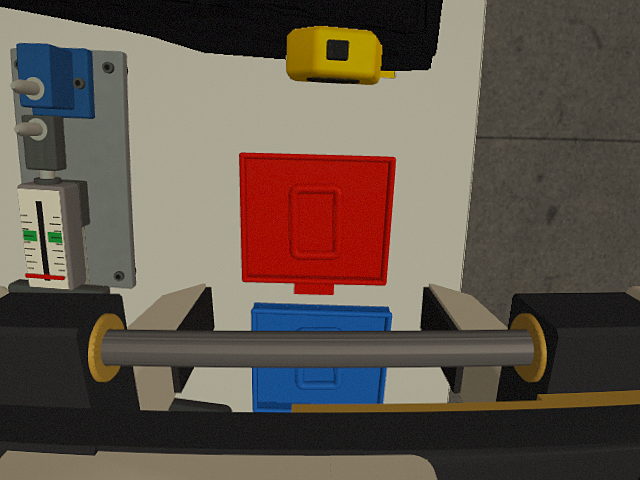

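The red loop lies flat and central in its tray at (315,222), and the blue loop is flat in its tray at (318,357). Next I'll measure the bare pins from directly above.

>>> {"fn": "carry_out", "kwargs": {
  "claw": [9,9,9,9,9,9,9,9,9,9,9],
  "delta_pos": [
    [1.1,-2.4,0],
    [1.1,-2.4,0],
    [1.1,-2.4,0],
    [1.1,-2.4,0],
    [1.2,-2.4,0],
    [1.2,-2.4,0],
    [1.2,-2.3,0],
    [1.2,-2.3,0],
    [0,0,0],
    [0,0,0],
    [0,0,0]
  ],
  "angular": [
    [0,0,0],
    [0,0,0],
    [0,0,0],
    [0,0,0],
    [0,0,0],
    [0,0,0],
    [0,0,0],
    [0,0,0],
    [0,0,0.07],
    [0,0,0],
    [0,0,0]
  ]
}}

```text
clock: 20.05
position: [0.6709, -0.1742, 0.1684]
ee_rot: [3.139, -0.109, -0.003]
force: [-0.5, -0.4, -0.2]
width: 0.981
gripper_force: 0.0
```

```bash
python3 - <<'E'
from h import *
p=arm.get_image("wrist"); save(p,"w4")
for l,z in dict(pins_mid=.052,handle=.045,pointer_tip=.06,band=.058,tester=0).items(): print(l,[(round(q["conf"],2),np.round(px(q["centre"])),at(p,px(q["centre"]),z).round(4)) for q in arm.place_of(l,p)[:2]])
f=p["frame"][140:300,230:400]; cv2.imwrite("pics/w4c.png",cv2.resize(f[:,:,::-1],None,fx=4,fy=3.75,interpolation=cv2.INTER_CUBIC)); print(f.shape)
to(569,52.5,-80.5)
E
```

```text
pins_mid [(0.56, array([313., 235.]), array([ 0.6718, -0.1732,  0.052 ]))]
handle []
pointer_tip [(0.8, array([313., 387.]), array([ 0.5537, -0.1643,  0.06  ]))]
band []
tester [(0.95, array([320., 317.]), array([ 0.5829, -0.1721, -0.    ]))]
(160, 170, 3)
clock 20.35 P [ 671.6 -174.3  169.7] head -94.1 tilt z [ 0.  0. -1.] F [ 0.  -0.7 -0.6] | shift cm [-11.84 -21.9   -0.  ] turn -0.236
```

View pics/w4c.png

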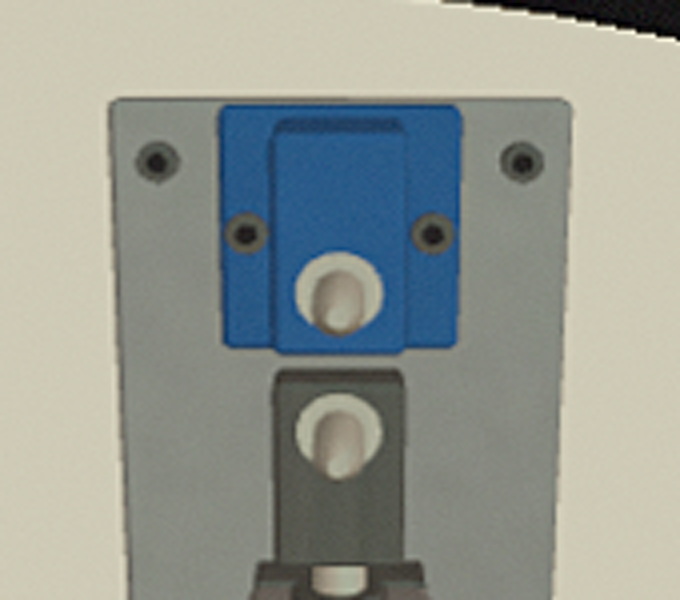

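The zoomed view shows the pin collars at full-frame (314.7,218.7) and (314.5,256.3), which puts pins_mid at about (670,-174). Moving to the yellow loop.

>>> {"fn": "carry_out", "kwargs": {
  "claw": [9,9,9,9,9,9,9,9,9,9,9,9],
  "delta_pos": [
    [-1.3,-2.4,0],
    [-1.3,-2.4,0],
    [-1.3,-2.4,0],
    [-1.3,-2.4,0],
    [-1.3,-2.4,0],
    [-1.3,-2.4,0],
    [-1.3,-2.5,0],
    [-1.3,-2.5,0],
    [-1.4,-2.5,0],
    [0,0,0],
    [0,0,0],
    [0,0,0]
  ],
  "angular": [
    [0,0,0],
    [0,0,0],
    [0,0,0],
    [0,0,0],
    [0,0,0],
    [0,0,0],
    [0,0,0],
    [0,0,0],
    [0,0,0],
    [0,0,-0.118],
    [0,0,-0.118],
    [0,0,0]
  ]
}}

```text
clock: 21.55
position: [0.5695, 0.0531, 0.1701]
ee_rot: [-3.13, -0.264, -0.001]
force: [0.4, -0.3, 0.5]
width: 0.982
gripper_force: 0.0
```

```bash
python3 - <<'E'
from h import *
p=arm.get_image("wrist")
print(rect(p,"yellow_loop",.008)); to(569,52.5,-80.5)
E
```

```text
(0.62, array([571.2,  52.8]), array([64.5, 43.9]), 8.3)
clock 21.65 P [569.6  52.7 169.9] head -80.7 tilt z [ 0.  0. -1.] F [ 0.5  1.1 -0.5] | shift cm [-0.06  0.01 -0.  ] turn -0.004
```

>>> {"fn": "carry_out", "kwargs": {
  "claw": [9,9,9,9,9,9,9,9,9,9,3,3,3,3,3,3,3],
  "delta_pos": [
    [0.1,0,2],
    [0,0,2.5],
    [0,0,2.5],
    [0,0,2.5],
    [0,0,2.5],
    [0,0,2],
    [0,0,1.5],
    [0,0,0.7],
    [0,0,0.4],
    [0,0,0],
    [0,0,0],
    [0,0,0],
    [0,0,0],
    [0,0,0],
    [0,0,0],
    [0,0,0],
    [0,0,0]
  ],
  "angular": [
    [0,0,0.01],
    [0,0,0],
    [0,0,0],
    [0,0,0],
    [0,0,0],
    [0,0,0],
    [0,0,0],
    [0,0,0],
    [0,0,0],
    [0,0,0],
    [0,0,0],
    [0,0,0],
    [0,0,0],
    [0,0,0],
    [0,0,0],
    [0,0,0],
    [0,0,0]
  ]
}}

```text
clock: 23.35
position: [0.5705, 0.0533, 0.0038]
ee_rot: [-3.132, -0.244, -0.0]
force: [0.2, 0.2, 0.4]
width: 0.475
gripper_force: 12.0
```

>>> {"fn": "carry_out", "kwargs": {
  "claw": [3,3,3,3,3,3,3,3,3],
  "delta_pos": [
    [0,0,-1],
    [0,0,-2],
    [0,0,-3],
    [0,0,-3],
    [0,0,-3],
    [0,0,-2],
    [0,0,0],
    [0,0,0],
    [0,0,0]
  ],
  "angular": [
    [0,0,0],
    [0,0,0],
    [0,0,0],
    [0,0,0],
    [0,0,0],
    [0,0,0.111],
    [0,0,0.111],
    [0,0,0],
    [0,0,0]
  ]
}}

```text
clock: 24.25
position: [0.5701, 0.0533, 0.1437]
ee_rot: [3.14, -0.099, -0.001]
force: [0.2, 0.9, 0.1]
width: 0.477
gripper_force: 12.0
```

```bash
python3 - <<'E'
from h import *
s=arm.observe();print(s["width"]*91.8,s["gripper_force"])
p=arm.get_image("wrist")
z=s["position"][2]
print(rect(p,"yellow_loop",z+.003)); to(670,-174,-94)
E
```

```text
43.78673756908096 11.999903619289398
(0.74, array([570.9,  52.1]), array([44. , 63.6]), 176.4)
clock 24.35 P [570.1  53.2 143.4] head -93.7 tilt z [-0.001 -0.    -1.   ] F [ 0.2 -0.   0.1] | shift cm [ 1.142e+01  2.204e+01 -1.000e-02] turn 0.006
```

>>> {"fn": "carry_out", "kwargs": {
  "claw": [3,3,3,3,3,3,3,3,3,3,3,3,3],
  "delta_pos": [
    [1.1,2.2,0],
    [1.1,2.2,0],
    [1.1,2.2,0],
    [1.1,2.2,0],
    [1.1,2.2,0],
    [1.1,2.2,0],
    [1.1,2.2,0],
    [1.2,2.2,0],
    [1.2,2.2,0],
    [1.2,2.2,0],
    [0,0,0],
    [0,0,0],
    [0,0,0]
  ],
  "angular": [
    [0,0,0.006],
    [0,0,0],
    [0,0,0],
    [0,0,0],
    [0,0,0],
    [0,0,0],
    [0,0,0],
    [0,0,0],
    [0,0,0],
    [0,0,0],
    [0,0,0],
    [0,0,0],
    [0,0,0]
  ]
}}

```text
clock: 25.65
position: [0.6671, -0.173, 0.1432]
ee_rot: [-3.138, 0.111, 0.001]
force: [-0.5, 0.5, 0.3]
width: 0.477
gripper_force: 12.0
```

>>> {"fn": "carry_out", "kwargs": {
  "claw": [3,3,3,3,3],
  "delta_pos": [
    [0,0,2],
    [0,0,2],
    [0,0,1.5],
    [0,0,0],
    [0,0,0]
  ],
  "angular": [
    [0,0,0],
    [0,0,0],
    [0,0,0],
    [0,0,0],
    [0,0,0]
  ]
}}

```text
clock: 26.15
position: [0.6675, -0.1738, 0.0889]
ee_rot: [-3.139, 0.112, 0.0]
force: [0.0, 0.8, 0.4]
width: 0.473
gripper_force: 12.0
```

```bash
python3 - <<'E'
from h import *
p=arm.get_image("wrist"); s=arm.observe()
print(rect(p,"yellow_loop",s["position"][2]+.003)); to(670,-174,-94)
f=p["frame"][140:300,230:400]; cv2.imwrite("pics/w5c.png",cv2.resize(f[:,:,::-1],None,fx=4,fy=3.75,interpolation=cv2.INTER_CUBIC))
E
```

```text
(0.86, array([ 668.7, -175.1]), array([44.3, 63.8]), 175.8)
clock 26.25 P [ 668.  -174.4   89.8] head -94.1 tilt z [ 0.001 -0.    -1.   ] F [-1.2 -0.4 -0.1] | shift cm [ 0.2  -0.06  0.  ] turn -0.002
```

View pics/w5c.png

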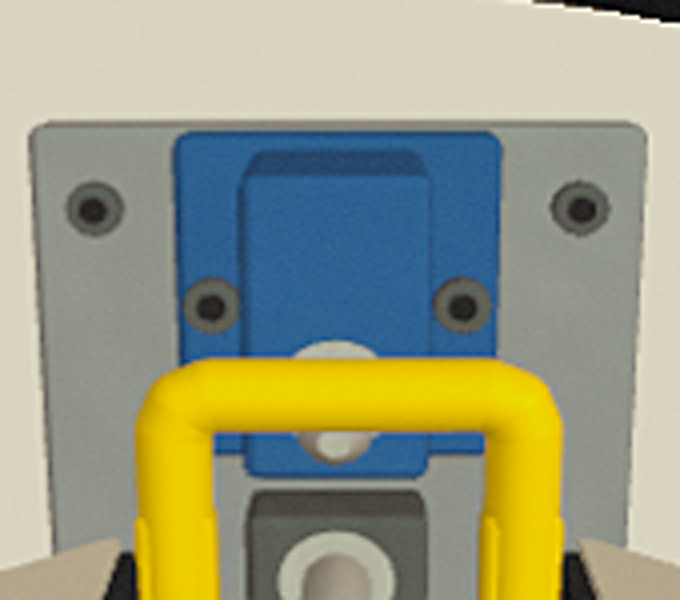

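The loop is held level, with the far pin tip at (336,440) inside its bar and about 1.5 mm off sideways. I'll make a small correction and then lower it.

>>> {"fn": "carry_out", "kwargs": {
  "claw": [3,3,3,3,3,3,3,3,3,3,3],
  "delta_pos": [
    [0.2,-0.1,0],
    [0,0,0],
    [0,0,0.5],
    [0,0,0.5],
    [0,0,0.5],
    [0,0,0.5],
    [0,0,0.5],
    [0,0,0.5],
    [0,0,0.2],
    [0,0,0],
    [0,0,0]
  ],
  "angular": [
    [0,0,0],
    [0,0,0],
    [0,0,0],
    [0,0,0],
    [0,0,0],
    [0,0,0],
    [0,0,0],
    [0,0,0],
    [0,0,0],
    [0,0,0],
    [0,0,0]
  ]
}}

```text
clock: 27.35
position: [0.6696, -0.1735, 0.0568]
ee_rot: [3.139, -0.114, 0.0]
force: [0.0, 0.4, -0.2]
width: 0.472
gripper_force: 12.0
```

>>> {"fn": "carry_out", "kwargs": {
  "claw": [6,6,6,6,7,7,7,7,7,7,7],
  "delta_pos": [
    [0,0,0],
    [0,0,0],
    [0,0,0],
    [0,0,0],
    [0,0,-1],
    [0,0,-2],
    [0,0,-3],
    [0,0,-3],
    [0,0,-2],
    [0,0,0],
    [0,0,0]
  ],
  "angular": [
    [0,0,0],
    [0,0,0],
    [0,0,0],
    [0,0,0],
    [0,0,0],
    [0,0,0],
    [0,0,0],
    [0,0,0],
    [0,0,0],
    [0,0,0],
    [0,0,0]
  ]
}}

```text
clock: 28.45
position: [0.6696, -0.1734, 0.1673]
ee_rot: [-3.139, 0.113, -0.002]
force: [-0.6, 0.5, -1.4]
width: 0.759
gripper_force: 0.0
```

```bash
python3 - <<'E'
from h import *
p=arm.get_image("wrist"); save(p,"w6")
print(rect(p,"yellow_loop",.06)); to(472,-160,-4)
for n in ("wrist","top","scene"):
  p=arm.get_image(n)
  print(n,[(round(q["conf"],2),at(p,px(q["centre"]),.045).round(4)) for q in arm.place_of("handle",p)[:2]])
E
```

```text
(0.64, array([ 670.6, -174.6]), array([44.1, 62.8]), 175.9)
clock 28.55 P [ 669.  -173.   165.9] head -94.1 tilt z [-0.001  0.001 -1.   ] F [ 0.1  0.4 -0.6] | shift cm [-19.74   0.12   0.03] turn 1.568
wrist []
top [(0.73, array([ 0.4746, -0.1644,  0.045 ]))]
scene [(0.8, array([ 0.4773, -0.158 ,  0.045 ]))]
```

View pics/w6.png

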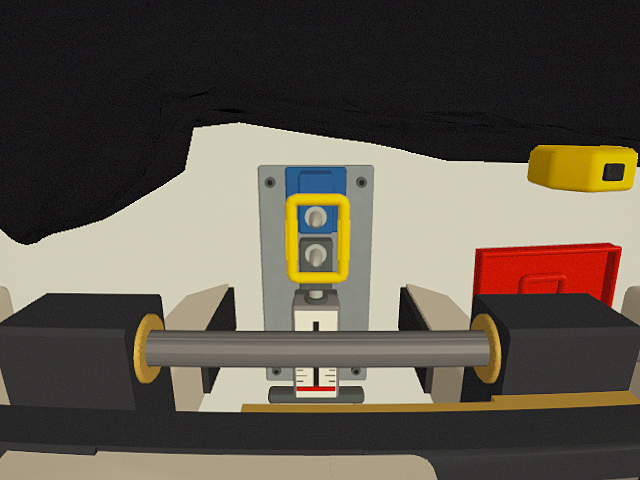

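The yellow loop sits flat over both pins at (317,238). Now the handle, with the tool turned by -1.57 to stay within the wrist range.

>>> {"fn": "carry_out", "kwargs": {
  "claw": [5,5,5,5,5,5,5,5,5,5,5,5,5,5,5,5,5,5,5,5],
  "delta_pos": [
    [-2.4,0,0],
    [-2.4,0,0],
    [-2.4,0,0],
    [-2.5,0,0],
    [-2.5,0,0],
    [-2.5,0,0],
    [-2.5,0,0],
    [-2.5,0,0],
    [0,0,0],
    [0,0,0],
    [0,0,0],
    [0,0,0],
    [0,0,0],
    [0,0,0],
    [0,0,0],
    [0,0,0],
    [0,0,0],
    [0,0,0],
    [0,0,0],
    [0,0,0]
  ],
  "angular": [
    [0,0,0],
    [0,0,0],
    [0,0,0],
    [0,0,0],
    [0,0,0],
    [0,0,0],
    [0,0,0],
    [0,0,0],
    [0,0,-0.143],
    [0,0,-0.143],
    [0,0,-0.143],
    [0,0,-0.143],
    [0,0,-0.143],
    [0,0,-0.143],
    [0,0,-0.143],
    [0,0,-0.143],
    [0,0,-0.143],
    [0,0,-0.143],
    [0,0,-0.143],
    [0,0,0]
  ]
}}

```text
clock: 30.85
position: [0.4729, -0.1595, 0.1668]
ee_rot: [-2.296, -2.144, -0.0]
force: [-0.9, -0.1, 0.2]
width: 0.545
gripper_force: 0.0
```

```bash
python3 - <<'E'
from h import *
p=arm.get_image("wrist"); save(p,"w7")
for l,z in dict(handle=.045,pointer_tip=.06,band=.058).items(): print(l,[(round(q["conf"],2),np.round(px(q["centre"])),at(p,px(q["centre"]),z).round(4)) for q in arm.place_of(l,p)[:2]])
to(474,-161,-4)
E
```

```text
handle [(0.76, array([327., 236.]), array([ 0.4801, -0.1623,  0.045 ]))]
pointer_tip [(0.66, array([431., 239.]), array([ 0.5503, -0.1648,  0.06  ]))]
band [(0.77, array([474., 240.]), array([ 0.5813, -0.1683,  0.058 ]))]
clock 31.05 P [ 473.  -159.3  166.7] head -4.2 tilt z [-0. -0. -1.] F [-0.2  0.2  0.7] | shift cm [-0.17  0.11 -0.  ] turn -0.004
```

View pics/w7.png

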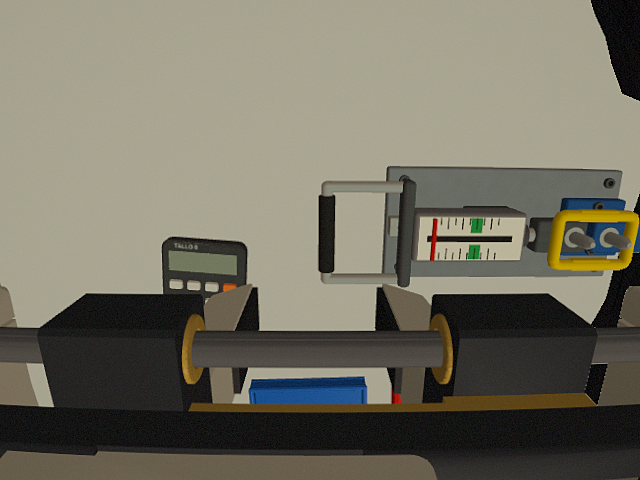

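The handle grip is at (327,235), about (480,-162). The pointer is at rest with the band to its right, and the calculator (15 mm high) is below finger level. Descending and gripping.

>>> {"fn": "carry_out", "kwargs": {
  "claw": [5,5,5,5,5,5,5,5,5,5,0,0,0,0,0,0,0],
  "delta_pos": [
    [-0.2,0.7,0],
    [0,0,1.5],
    [0,0,2.5],
    [0,0,2.5],
    [0,0,2.5],
    [0,0,2],
    [0,0,1.5],
    [0,0,1.2],
    [0,0,0],
    [0,0,0],
    [0,0,0],
    [0,0,0],
    [0,0,0],
    [0,0,0],
    [0,0,0],
    [0,0,0],
    [0,0,0]
  ],
  "angular": [
    [0,0,0],
    [0,0,0],
    [0,0,0],
    [0,0,0],
    [0,0,0],
    [0,0,0],
    [0,0,0],
    [0,0,0],
    [0,0,0],
    [0,0,0],
    [0,0,0],
    [0,0,0],
    [0,0,0],
    [0,0,0],
    [0,0,0],
    [0,0,0],
    [0,0,0]
  ],
  "force": 30
}}

```text
clock: 32.75
position: [0.4796, -0.1616, 0.0298]
ee_rot: [-2.298, -2.142, 0.0]
force: [-1.8, 0.9, 3.4]
width: 0.118
gripper_force: 30.0
```

```bash
cat >> h.py <<'E'
def read():
    s=arm.observe(); print("w",s["width"]*91.8,s["gripper_force"])
    to(480,-162,-4)
    for n in ("top","wrist","scene"):
        p=arm.get_image(n); save(p,"pull_"+n)
        try:
            t,b=[[at(p,px(q["centre"]),.059) for q in arm.place_of(l,p)[:1]] for l in ("pointer_tip","band")]
            print(n,np.round(np.array(t+b)[:,:2]*1000,1).tolist(), "gap mm",round((b[0]-t[0])[0]*1000,1))
        except Exception as e: print(n,"miss",e)
E
python3 -c "
from h import *
read()"
```

```text
w 10.807990617624863 30.00044345855713
clock 32.75 P [ 479.6 -161.6   29.8] head -4.0 tilt z [-0.  0. -1.] F [-1.8  0.9  3.4] | shift cm [-0.04  0.05 -0.  ] turn -0.0
top miss list index out of range
wrist [[551.8, -164.8], [580.9, -165.6]] gap mm 29.1
scene miss list index out of range
```

Gripped, and the wrist camera reads the gap well at 29 mm at rest. I'll pull 30 mm first and then measure.

>>> {"fn": "carry_out", "kwargs": {
  "claw": [0,0,0,0,0,0,0,0,0,0,0,0],
  "delta_pos": [
    [0,-0.3,0],
    [0,-0.3,0],
    [0,-0.3,0],
    [0,-0.3,0],
    [0,-0.3,0],
    [0,-0.3,0],
    [0,-0.3,0],
    [0,-0.3,0],
    [0,-0.3,0],
    [0,-0.3,0],
    [0,0,0],
    [0,0,0]
  ],
  "angular": [
    [0,0,0],
    [0,0,0],
    [0,0,0],
    [0,0,0],
    [0,0,0],
    [0,0,0],
    [0,0,0],
    [0,0,0],
    [0,0,0],
    [0,0,0],
    [0,0,0],
    [0,0,0]
  ]
}}

```text
clock: 34.4
position: [0.4514, -0.1597, 0.0299]
ee_rot: [2.296, 2.141, 0.002]
force: [8.1, 1.0, -4.5]
width: 0.116
gripper_force: 30.0
```

```bash
python3 -c "
from h import *
read()"
```

```text
w 10.674903607610963 29.998998641967773
clock 34.4 P [ 451.4 -159.7   29.9] head -4.0 tilt z [ 0.003 -0.001 -1.   ] F [ 8.1  1.  -4.5] | shift cm [-0.03  2.87  0.01] turn 0.0
top miss list index out of range
wrist [[539.6, -164.1], [552.9, -162.7]] gap mm 13.4
scene miss list index out of range
```

>>> {"fn": "carry_out", "kwargs": {
  "claw": [0,0,0,0,0,0,0,0,0],
  "delta_pos": [
    [0,-0.2,0],
    [0,-0.2,0],
    [0,-0.2,0],
    [0,-0.2,0],
    [0,-0.2,0],
    [0,-0.2,0],
    [0,-0.1,0],
    [0,0,0],
    [0,0,0]
  ],
  "angular": [
    [0,0,0],
    [0,0,0],
    [0,0,0],
    [0,0,0],
    [0,0,0],
    [0,0,0],
    [0,0,0],
    [0,0,0],
    [0,0,0]
  ]
}}

```text
clock: 35.75
position: [0.4397, -0.1589, 0.0299]
ee_rot: [2.294, 2.141, 0.004]
force: [11.6, 1.0, -8.5]
width: 0.12
gripper_force: 30.0
```

```bash
python3 - <<'E'
from h import *
read()
p=arm.get_image("wrist"); print(rect(p,"yellow_loop",.06))
f=p["frame"]; 
m=arm.place_of("band",p); c=px(m[0]["centre"]); x,y=int(c[0]),int(c[1])
g=f[max(0,y-70):y+70,max(0,x-95):x+95]; cv2.imwrite("pics/pc.png",cv2.resize(g[:,:,::-1],None,fx=4,fy=4,interpolation=cv2.INTER_CUBIC)); print(c)
E
```

```text
w 10.989264083700151 29.998444318771362
clock 35.75 P [ 439.7 -158.9   29.9] head -4.0 tilt z [ 0.004 -0.001 -1.   ] F [11.6  1.  -8.5] | shift cm [-0.03  4.05  0.02] turn 0.001
top miss list index out of range
wrist [[540.3, -164.1], [540.3, -161.8]] gap mm -0.0
scene [[658.5, -176.3], [539.6, -162.1]] gap mm -118.9
(0.21, array([ 494.8, -152.5]), array([ 69.3, 121.6]), 177.3)
[593.408, 327.69599999999997]
```

View pics/pc.png

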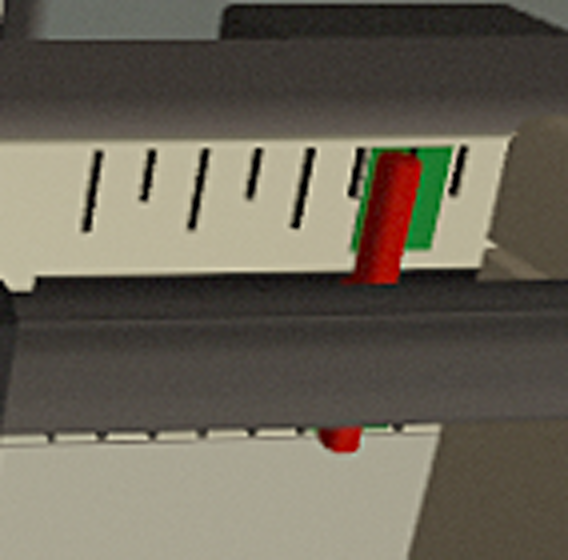

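The red pointer is on the handle side of the green band, at (400,160) with the band spanning 372–452. Allowing for parallax it reads about 27–28 mm, so I'll pull 2 mm more to centre it.

>>> {"fn": "carry_out", "kwargs": {
  "claw": [0,0,0,0,0,0,0],
  "delta_pos": [
    [0,-0.1,0],
    [0,-0.1,0],
    [0,0,0],
    [0,0,0],
    [0,0,0],
    [0,0,0],
    [0,0,0]
  ],
  "angular": [
    [0,0,0],
    [0,0,0],
    [0,0,0],
    [0,0,0],
    [0,0,0],
    [0,0,0],
    [0,0,0]
  ]
}}

```text
clock: 37.05
position: [0.4379, -0.1587, 0.03]
ee_rot: [2.294, 2.141, 0.004]
force: [11.7, 2.0, -9.4]
width: 0.118
gripper_force: 30.0
```

```bash
python3 - <<'E'
from h import *
read()
p=arm.get_image("wrist"); m=arm.place_of("band",p); c=px(m[0]["centre"]); x,y=int(c[0]),int(c[1])
a=p["frame"][max(0,y-70):y+70,max(0,x-90):x+90]
q=arm.get_image("top"); b=q["frame"][140:280,290:410]
print(rect(q,"yellow_loop",.06))
A=cv2.resize(a,(400,400*a.shape[0]//a.shape[1]),interpolation=cv2.INTER_CUBIC);B=cv2.resize(b,(400,467),interpolation=cv2.INTER_CUBIC)
o=np.zeros((467,800,3),np.uint8);o[:min(467,A.shape[0]),:400]=A[:467];o[:,400:]=B
cv2.imwrite("pics/fin.png",o[:,:,::-1])
E
```

```text
w 10.85573433709359 29.998236894607544
clock 37.05 P [ 437.9 -158.7   30. ] head -4.0 tilt z [ 0.005 -0.001 -1.   ] F [11.7  2.  -9.4] | shift cm [-0.04  4.22  0.02] turn 0.001
top miss list index out of range
wrist [[539.6, -164.4], [538.8, -162.2]] gap mm -0.9
scene [[546.2, -165.5], [523.1, -169.3]] gap mm -23.1
(0.78, array([ 663.2, -172.2]), array([60.8, 43.6]), 0.6)
```

View pics/fin.png

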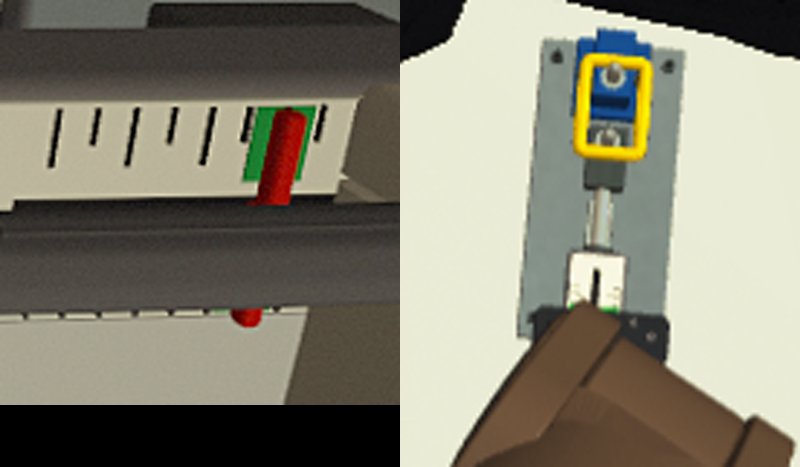

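The pointer stands mid-band at about (288,115), with the band spanning 255–313. The yellow loop is taut and flat over both pins. Handing in.

```bash
python3 -c "
from cell import arm
print(arm.sign_off())"
```

```text
the job is handed in; nothing more can be done
None
```

I handed the job in at about 37 s with the red and blue loops in their trays, the yellow loop flat over both pins, and the gripper holding the handle out with the pointer near the middle of the green band (about 29–30 mm, judged by eye from the wrist camera); `sign_off` gave no verdict.

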